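Find the tin with the loose ball

TASK

Two closed tins stand side by side on the rack. In one of them a steel ball has come loose from its packing; the other is packed tight. Lift a tin clear of the rack and tip it lengthwise by 20 degrees or so, one way and the other as needed, to find out whether it is the one that rattles, then put the tin with the loose ball flat in the middle of the steel tray and see that the other tin stands upright in its own place on the rack.

Things in the scene. Friction and masses are not known exactly. Their poses are not given: they have to be found in the camera images.
- tin_1_centre (a point): closed tinplate box, 100 mm long (its x) x 60 wide (its y) x 52 high, about 0.43 kg with contents; the point is its centre, 26 mm above its underside; z up, a small dark clasp on the -x end. The lid does not come off. By chance it or its twin holds a loose steel ball (36 mm, 0.19 kg) that can roll 28 mm either way from the middle along x; the other holds a packed block of like mass that cannot shift.
- tin_2_centre (a point): the twin of that box, alike in every way; same point and axes. Held level across its middle, the box with the ball shows a moment of about 0.05 N m about the grip, one way or the other, as the ball lies at one end or the other; the packed box next to none. A tip of 0.4 rad rolls the ball to the low end within a second, and it stays there when the box is level again.
- rack: grey board fixed to the bench, 125 mm (its x) x 200 mm (its y) x 8 mm high; origin at the centre of its underside, z up. The boxes stand on it with axes parallel to its own, at y = +50 mm (tin_1) and -50 mm (tin_2), x = 0, undersides 8 mm above the bench. Ribs along x, 7 mm higher than the board and 6 mm thick, at y = -97, 0 and 97 mm leave 14 to 17 mm beside each box.
- tray_floor (a point): low open steel tray, fixed to the bench, 150 mm (its x) x 130 mm (its y) outside, walls 4 mm thick and 16 mm high (18 mm with the rolled rim); the point is the centre of its inner floor, 4 mm above the bench; z up.

How it is judged (in metres and radians):
On the way:
1. a tin is lifted clear of the rack and tipped by at least 10 degrees (((height (world z) of tin_1_centre above 0.055 m and angle between tin_1_centre's own z axis and vertical above 0.17 rad) or (height (world z) of tin_2_centre above 0.055 m and angle between tin_2_centre's own z axis and vertical above 0.17 rad))), for 0.1 s.
At the end, for the whole second after the job is handed in: The tin with the loose ball lies flat in the tray (level within 6 degrees, its middle within 40 mm of the tray's middle), the other tin stands level within 30 mm of where it stood at the start, both at rest (((distance between ball_c0 and tin_1_centre below 0.055 m and horizontal distance between tin_1_centre and tray_floor below 0.04 m and z of tin_1_centre in the frame of tray_floor between 0.02 and 0.032 m and angle between each of tin_1_centre, tin_2_centre's own z axis and vertical below 0.1 rad and distance of tin_2_centre from where it was at the start of the episode below 0.03 m and linear speed of each of tin_1, tin_2 below 0.02 m/s) or (distance between ball_c0 and tin_2_centre below 0.055 m and horizontal distance between tin_2_centre and tray_floor below 0.04 m and z of tin_2_centre in the frame of tray_floor between 0.02 and 0.032 m and angle between each of tin_2_centre, tin_1_centre's own z axis and vertical below 0.1 rad and distance of tin_1_centre from where it was at the start of the episode below 0.03 m and linear speed of each of tin_2, tin_1 below 0.02 m/s))); the robot touches nothing.
It also fails if it takes over 54 s, if anything falls off the work surface, if the arm or the gripper's body presses on something with over 40 N, if the wrist force passes 120 N, or if a joint passes its speed limit or range.

ROBOT

A 6-joint arm with a two-finger parallel gripper is mounted at the origin on a cart in front of the work surface, level with it; the furniture and walls round the work are solid. World frame = base frame: x ahead of the robot, y to its left, z up, the work surface at z = 0. Lengths are in mm, angles in rad, forces in N, time in s.
With the tool pointing down it reaches from about 275 to 750 mm from the base axis. Payload 10.2 kg.
Tool frame: the origin (TCP) lies at the very end of the fingers, on their centre line; the grasp point (between the pads) lies 19 mm behind it; z points along the fingers, y is the line along which they close (so a half turn about z gives the same grasp; the last joint's range is limited). The gripper opens to 85 mm and grips with 20 to 120 N. Pads are 22 mm wide; open, the fingers measure 114 mm over their backs; the gripper's body (76 mm by 85 mm) begins 54 mm behind the grasp point. The pads swing forward as they close: fully open they stand 13 mm farther back than shut.
Start: joints at [-1.496, 0.313, 1.498, -0, 1.331, -0.223], TCP at [154.031, -501.902, 231.294] pointing down, gripper open.
Joint ranges: [-2.94, 2.94], [-0.97, 2.17], [0.19, 2.56], [-1.23, 4.37], [0.02, 3.11], [-2.88, 2.88]. Speed limits (rad/s): [2.39, 2.39, 3.01, 3.14, 3.14, 3.14].

INTERFACE

Orientations are given as a unit quaternion [w, x, y, z].
In Python, from rig import ctrl gives the robot as it stands.
- The arm moves only by the shell command python3 -m inch 'ROWS' [OPENING] [FORCE]. ROWS is text: rows parted by semicolons, each of 6 numbers parted by spaces: the shift along the tool's x, y, z in mm, then the turn, a rotation vector about the tool's x, y, z in units of 6 degrees (1.0 is 6 degrees). A call has exactly 10 rows; each row shifts and turns the commanded pose from where the row before left it, along the tool's axes as they then stand; what a row does not reach is not made up. A row lasts 1/12 s, in which the tool goes at most 41.7 mm and 7.16 degrees, less where a joint would pass 70% of its speed; a pose out of reach is approached as far as the arm can. A call with a gripper value outside its range is refused whole. OPENING is the opening, from 0 (shut) to 1 (fully open), set as the call begins (- or left out, the last holds). The fingers move at their own pace and stop on an object; FORCE is the grip in N (left out, the last holds). Time passes only in rows, so rows that do not move let the fingers close, or fill a call up. It gives the time, the measured TCP pose, the force, the opening and the grip force at its end, in the units of the state.
- ctrl.sense(): the state, without advancing time (a new reading comes with each control period).
- ctrl.capture(name): name is "side" or "top"; returns a dict with "image" (400x640x3 uint8, red, green, blue), "intrinsics" (3x3 intrinsics, pixels), "rvec" (rotation vector, rad) and "tvec" (3), from world to camera coordinates, as OpenCV has them. Camera axes: x right, y down, z forward; pixel columns grow to the right and rows downward; lengths in mm; the calibration is good to about 2 mm. A picture is of the moment at which its call begins. There is no depth.
- ctrl.finish_job(): hands the job in; it is judged then, once.
The state is a dict: "time_s": time; "joints": joint angles; "dq": joint speeds; "tau": joint torques, N m; "eef_pos": TCP position; "ee_rot": TCP orientation; "force": force on the tool from outside, world axes, zero at the start; "wrist_torque": the same for the moment, N m; "grip_width": opening from 0.0 (shut) to 1.0 (fully open); "grip_force": force on a finger pad.
Only numpy, scipy, OpenCV 4.12 (cv2) and the standard library are available. Lean on these libraries where they do the work, as an engineer would, in place of code of your own. Each camera call takes 0.05 s, during which the arm holds its last target. There are 200 camera calls.

## Working session

There is one attempt and no reset: what is moved stays moved. The work goes in short steps, Python scripts to look and compute and a shell command to move; the robot and the scene stay as the last step left them, time stands still between calls to the robot, and variables do not carry over. Pictures are saved under pics/ and viewed, at most 10 in all, crops included, and the job is handed in when it is done.

```bash
mkdir -p pics; ls; python3 - <<'E'
from rig import ctrl
import cv2
s=ctrl.sense();print(s)
for n in("top","side"):
    c=ctrl.capture(n);cv2.imwrite(f"pics/{n}0.png",c["image"][:,:,::-1]);print(c["intrinsics"],c["rvec"],c["tvec"])
E
```

```text
pics
{'time_s': 0.0, 'joints': array([-1.49641450e+00,  3.13468707e-01,  1.49842623e+00,  2.87746563e-05,
        1.33100713e+00, -2.23390337e-01]), 'dq': array([-2.00557472e-03,  5.36113863e-04,  1.38954227e-03, -2.29859629e-04,
       -5.60540847e-04, -9.30191752e-05]), 'tau': array([ 3.04856012e-04, -4.12265003e+01, -2.59744084e+01, -1.22622987e-04,
        4.13034431e-03, -2.38682009e-05]), 'eef_pos': array([ 154.01131822, -501.63774716,  230.72959166]), 'ee_rot': array([-6.51850551e-04,  9.88937223e-01,  1.48333208e-01,  6.26680130e-05]), 'force': array([0.57823395, 0.09461485, 0.44352452]), 'wrist_torque': array([-0.00623663,  0.00164061,  0.09912658]), 'grip_force': 0.0, 'grip_width': 0.9986478530737419}
[[449.43613281   0.         319.68389207]
 [  0.         449.43613281 199.37937812]
 [  0.           0.           1.        ]] [ 2.13482413 -2.18834507  0.10552612] [ 35.22446921 563.16149811 829.31454615]
[[504.92676647   0.         321.83544561]
 [  0.         504.92676647 198.93419467]
 [  0.           0.           1.        ]] [ 2.1549407  -0.27067796  0.16892847] [-515.15285757  140.34906381  740.93231306]
```

View pics/top0.png

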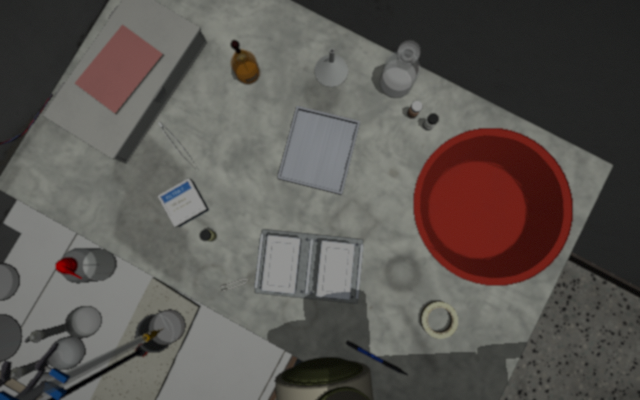

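View pics/side0.png

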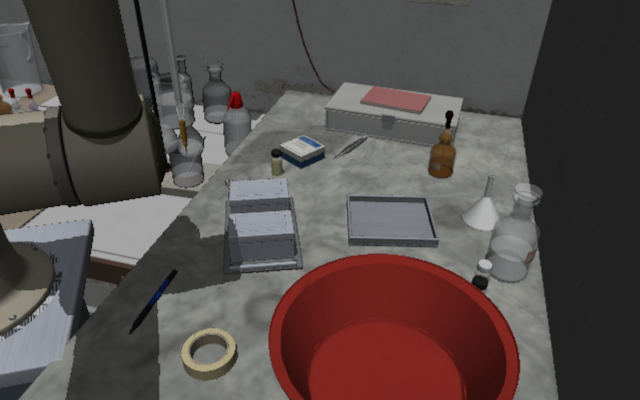

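The top view shows tins at about (281,263) and (337,268), with the rack around them and the tray at (318,150). The side view shows the same two tins at about (258,195) and (262,228), and the tray at (391,220). I'll enlarge the top view to find the corners.

```bash
python3 - <<'E'
import cv2
a=cv2.imread("pics/top0.png")[98:308,240:380]
a=cv2.convertScaleAbs(a,alpha=1.5)
a=cv2.resize(a[120:210],None,fx=5.5,fy=5.5,interpolation=cv2.INTER_CUBIC);cv2.imwrite("pics/c1.png",a);print(a.shape)
E
```

```text
(495, 770, 3)
```

View pics/c1.png

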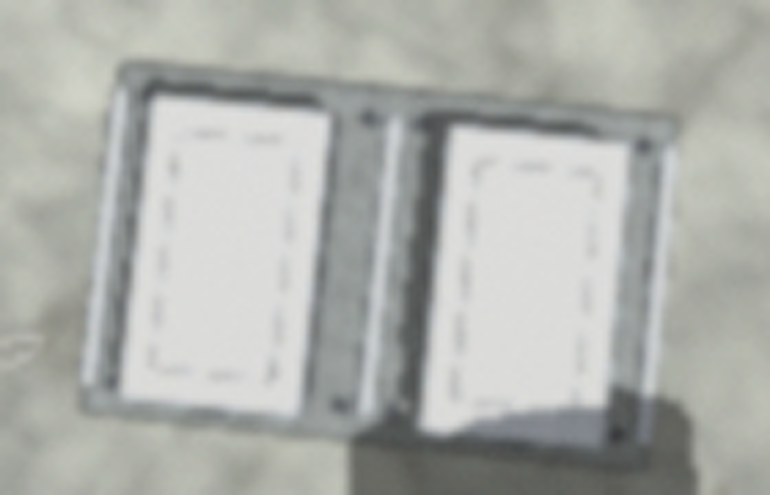

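The enlarged view has the lid corners of the left tin at crop (150,95), (332,110), (300,415), (122,400), and of the right tin at (452,124), (632,140), (603,444), (418,432). The rack corners are at (122,65), (680,118), (80,408), (655,462).

```bash
cat > h.py <<'E'
import numpy as np, cv2
from rig import ctrl
def back(c,px,z):
    px=np.array(px,float).reshape(-1,1,2)
    R=cv2.Rodrigues(np.array(c["rvec"],float))[0];t=np.array(c["tvec"],float).ravel()
    n=cv2.undistortPoints(px,np.array(c["intrinsics"]),None)[:,0]
    d=np.c_[n,np.ones(len(n))]@R;o=-R.T@t
    return o+d*((z-o[2])/d[:,2])[:,None]
E
python3 - <<'E'
from h import *
np.set_printoptions(precision=1,suppress=True)
c=ctrl.capture("top"); f=lambda p:(np.array(p)+.5)/5.5-.5+[240,218]
def rep(n,p,z):
    q=back(c,p,z)[:,:2];print(n,q.mean(0),"sides",np.linalg.norm(np.roll(q,-1,0)-q,axis=1)); e=np.roll(q,-1,0)-q;print("  dir deg",np.degrees(np.arctan2(e[:,1],e[:,0])))
rep("L",f([(150,95),(332,110),(300,415),(122,400)]),60)
rep("R",f([(452,124),(632,140),(603,444),(418,432)]),60)
rep("rack",f([(122,65),(680,118),(655,462),(80,408)]),8)
rep("tray",[(297,109),(357,121),(341,193),(278,177)],18)
s=ctrl.capture("side")
rep("sideL",[(229,179),(286,179),(289,200),(231,202)],60)
rep("sidetray",[(347,197),(432,196),(437,240),(347,238)],18)
from scipy.spatial.transform import Rotation as Ro
w,x,y,z=ctrl.sense()["ee_rot"];print(Ro.from_quat([x,y,z,w]).as_matrix())
E
```

```text
L [444.6  94.8] sides [ 60.9 100.4  58.8 100.4]
  dir deg [-96.1 172.9  83.9  -5.9]
R [432.5  -4.2] sides [ 60.   99.7  60.8 101.3]
  dir deg [-96.5 172.7  85.   -7.7]
rack [438.8  44.5] sides [198.5 119.7 201.6 120.5]
  dir deg [-96.8 173.9  83.4  -7.6]
tray [663.4  21.8] sides [121.3 146.8 126.8 141.2]
  dir deg [-103.2  165.9   74.2  -16.3]
sideL [581.1 133.5] sides [106.1  39.7 107.4  43.2]
  dir deg [ -91.5 -172.9   90.5    4.8]
sidetray [ 526.3 -114.7] sides [164.5  85.2 172.4  79.3]
  dir deg [ -90.8 -176.5   87.3   -1.8]
[[ 1.   0.3 -0. ]
 [ 0.3 -1.   0. ]
 [ 0.  -0.  -1. ]]
```

Sizes agree with the task figures (lids about 100x60, spacing 100). The left tin is at (444.6, 94.8), the right tin at (432.5, -4.2), the rack's yaw is about -7°, and the tray is at (663, 22). First I turn the tool and head for the right tin.

```bash
python3 -m inch '0 0 0 0 0 1;0 0 0 0 0 1;0 0 0 0 0 1;0 0 0 0 0 1;12.7 -31 0 0 0 0;12.7 -31 0 0 0 0;12.7 -31 0 0 0 0;12.7 -31 0 0 0 0;12.7 -31 0 0 0 0;12.7 -31 0 0 0 0' && python3 -m inch '12.7 -31 0 0 0 0;12.7 -31 0 0 0 0;12.7 -31 0 0 0 0;12.7 -31 0 0 0 0;12.7 -31 0 0 0 0;12.7 -31 0 0 0 0;12.7 -31 0 0 0 0;12.7 -31 0 0 0 0;12.7 -31 0 0 0 0;12.7 -31 0 0 0 0'
cat >> h.py <<'E'
from scipy.spatial.transform import Rotation as Ro
def pose():
    s=ctrl.sense();w,x,y,z=s["ee_rot"];return s,np.array(s["eef_pos"]),Ro.from_quat([x,y,z,w])
def go(xyz,yaw):  # shift in tool axes (after turn), turn units about tool z, tilt
    s,p,R=pose();X=R.as_matrix()[:,0];cur=np.degrees(np.arctan2(X[1],X[0]))
    T=Ro.from_euler('z',yaw,degrees=True)*Ro.from_quat([1,0,0,0])
    print("t",round(s["time_s"],2),"pos",p.round(1),"yaw",cur.round(2))
    print("shift(final axes)",T.inv().apply(np.array(xyz)-p).round(1),"shift(now axes)",R.inv().apply(np.array(xyz)-p).round(1),"turn units",((R.inv()*T).as_rotvec(degrees=True)/6).round(2))
E
python3 -c "
from h import *
go([432.5,-4.2,16],-7)"
```

```text
time_s: 1.03
eef_pos: [252.6, -324.9, 231.2]
ee_rot: [-0.0, 0.998, -0.061, 0.0]
force: [1.2, -0.6, 0.1]
grip_width: 0.999
grip_force: 0.0
time_s: 1.87
eef_pos: [416.1, -32.4, 231.3]
ee_rot: [0.0, 0.998, -0.06, 0.0]
force: [1.6, -1.0, 1.2]
grip_width: 0.999
grip_force: 0.0
t 1.87 pos [416.1 -32.4 231.3] yaw -6.93
shift(final axes) [ 12.8 -29.9 215.3] shift(now axes) [ 12.8 -30.  215.3] turn units [ 0.   -0.    0.01]
```

```bash
python3 -m inch '12.8 -30 0 0 0 0;0 0 20 0 0 0;0 0 20 0 0 0;0 0 20 0 0 0;0 0 20 0 0 0;0 0 20 0 0 0;0 0 20 0 0 0;0 0 15 0 0 0;0 0 0 0 0 0;0 0 0 0 0 0' && python3 - <<'E'
from h import *
go([432.5,-4.2,16],-7)
a=[cv2.convertScaleAbs(ctrl.capture(n)["image"][:,:,::-1],alpha=1.5) for n in("top","side")]
cv2.imwrite("pics/d1.png",np.hstack([cv2.resize(a[0][200:320,230:380],None,fx=2.6,fy=2.6),cv2.resize(a[1][120:240,200:350],None,fx=2.6,fy=2.6)]))
E
```

```text
time_s: 2.7
eef_pos: [431.8, -5.8, 96.3]
ee_rot: [-0.0, 0.998, -0.061, -0.001]
force: [0.3, -0.3, 0.1]
grip_width: 1.004
grip_force: 0.0
t 2.7 pos [431.8  -5.8  96.3] yaw -6.94
shift(final axes) [ 0.5 -1.7 80.3] shift(now axes) [ 0.6 -1.7 80.3] turn units [-0.    0.01  0.01]
```

View pics/d1.png

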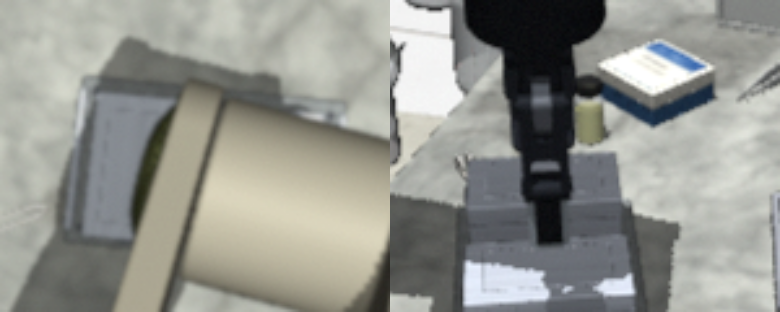

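The side crop shows the near finger centred over the right tin at about (548,240). I'll descend and close on it.

```bash
python3 -m inch '0.5 -1.7 10 0 0 0;0 0 12 0 0 0;0 0 12 0 0 0;0 0 12 0 0 0;0 0 12 0 0 0;0 0 10 0 0 0;0 0 7 0 0 0;0 0 5 0 0 0;0 0 0 0 0 0;0 0 0 0 0 0' && python3 -m inch '0 0 0 0 0 0;0 0 0 0 0 0;0 0 0 0 0 0;0 0 0 0 0 0;0 0 0 0 0 0;0 0 0 0 0 0;0 0 0 0 0 0;0 0 0 0 0 0;0 0 0 0 0 0;0 0 0 0 0 0' 0.3 60
```

```text
time_s: 3.63
eef_pos: [433.0, -4.3, 16.7]
ee_rot: [0.0, 0.998, -0.06, 0.0]
force: [-0.4, -0.7, -0.4]
grip_width: 0.999
grip_force: 0.0
time_s: 4.47
eef_pos: [433.2, -4.4, 17.1]
ee_rot: [0.0, 0.998, -0.06, 0.001]
force: [-2.5, -0.3, 6.9]
grip_width: 0.696
grip_force: 65.4
```

```bash
cat > w.py <<'E'
from h import *
s,p,R=pose()
print("t",s["time_s"],"pos",p.round(1),"F",np.round(s["force"],2),"M tool",R.inv().apply(s["wrist_torque"]).round(4),"M world",np.round(s["wrist_torque"],4))
E
python3 -m inch '0 0 -8 0 0 0;0 0 -12 0 0 0;0 0 -15 0 0 0;0 0 -15 0 0 0;0 0 -15 0 0 0;0 0 -15 0 0 0;0 0 -10 0 0 0;0 0 0 0 0 0;0 0 0 0 0 0;0 0 0 0 0 0' && python3 -m inch '0 0 0 0 0 0;0 0 0 0 0 0;0 0 0 0 0 0;0 0 0 0 0 0;0 0 0 0 0 0;0 0 0 0 0 0;0 0 0 0 0 0;0 0 0 0 0 0;0 0 0 0 0 0;0 0 0 0 0 0'
python3 w.py
python3 -m inch '0 0 0 0 0.6 0;0 0 0 0 0.8 0;0 0 0 0 0.8 0;0 0 0 0 0.8 0;0 0 0 0 0.6 0;0 0 0 0 0.4 0;0 0 0 0 0 0;0 0 0 0 0 0;0 0 0 0 0 0;0 0 0 0 0 0' && python3 -m inch '0 0 0 0 0 0;0 0 0 0 0 0;0 0 0 0 0 0;0 0 0 0 0 0;0 0 0 0 0 0;0 0 0 0 0 0;0 0 0 0 0 0;0 0 0 0 0 0;0 0 0 0 0 0;0 0 0 0 0 0'
python3 w.py
```

```text
time_s: 5.3
eef_pos: [432.1, -4.1, 105.7]
ee_rot: [-0.0, 0.998, -0.061, -0.001]
force: [-0.2, 0.3, -5.0]
grip_width: 0.699
grip_force: 66.1
time_s: 6.13
eef_pos: [432.7, -4.2, 106.3]
ee_rot: [0.0, 0.998, -0.061, 0.0]
force: [0.1, 1.0, -3.2]
grip_width: 0.693
grip_force: 66.1
t 6.1333 pos [432.7  -4.2 106.3] F [ 0.14  1.01 -3.21] M tool [ 0.046   0.0294 -0.036 ] M world [ 0.0421 -0.0347  0.036 ]
time_s: 6.97
eef_pos: [433.2, -4.3, 106.5]
ee_rot: [0.013, 0.976, -0.059, 0.207]
force: [0.1, -0.1, -3.9]
grip_width: 0.694
grip_force: 66.1
time_s: 7.8
eef_pos: [432.7, -4.2, 106.3]
ee_rot: [0.013, 0.976, -0.059, 0.208]
force: [0.2, -0.5, -3.9]
grip_width: 0.694
grip_force: 66.1
t 7.8 pos [432.7  -4.2 106.3] F [ 0.23 -0.48 -3.92] M tool [-0.0479 -0.5979  0.0244] M world [ 0.0386  0.5976 -0.0418]
```

```bash
cat > w.py <<'E'
from h import *
L=[]
for i in range(12):
    s,p,R=pose();L.append(np.r_[R.inv().apply(s["wrist_torque"]),s["force"]]);ctrl.capture("side")
L=np.array(L);print("t",s["time_s"],"M tool",L.mean(0).round(4),"+-",(L.std(0)/12**.5).round(4))
E
python3 -m inch '0 0 0 0 -0.6 0;0 0 0 0 -0.8 0;0 0 0 0 -0.8 0;0 0 0 0 -0.8 0;0 0 0 0 -0.6 0;0 0 0 0 -0.4 0;0 0 0 0 0 0;0 0 0 0 0 0;0 0 0 0 0 0;0 0 0 0 0 0'
python3 w.py
python3 -m inch '0 0 0 0 -0.6 0;0 0 0 0 -0.8 0;0 0 0 0 -0.8 0;0 0 0 0 -0.8 0;0 0 0 0 -0.6 0;0 0 0 0 -0.4 0;0 0 0 0 0 0;0 0 0 0 0 0;0 0 0 0 0 0;0 0 0 0 0 0' && python3 -m inch '0 0 0 0 0 0;0 0 0 0 0 0;0 0 0 0 0 0;0 0 0 0 0 0;0 0 0 0 0.6 0;0 0 0 0 0.8 0;0 0 0 0 0.8 0;0 0 0 0 0.8 0;0 0 0 0 0.6 0;0 0 0 0 0.4 0' && python3 -m inch '0 0 0 0 0 0;0 0 0 0 0 0;0 0 0 0 0 0;0 0 0 0 0 0;0 0 0 0 0 0;0 0 0 0 0 0;0 0 0 0 0 0;0 0 0 0 0 0;0 0 0 0 0 0;0 0 0 0 0 0'
python3 w.py
```

```text
time_s: 8.63
eef_pos: [432.3, -4.1, 106.3]
ee_rot: [-0.0, 0.998, -0.061, 0.0]
force: [-0.4, 0.0, -4.6]
grip_width: 0.694
grip_force: 66.1
t 9.1833 M tool [ 1.1000e-03 -1.8100e-02  4.0000e-04 -8.8400e-02  1.3410e-01 -4.0535e+00] +- [0.0114 0.0189 0.0113 0.2001 0.1569 0.1221]
time_s: 10.07
eef_pos: [432.6, -4.2, 106.6]
ee_rot: [-0.013, 0.977, -0.059, -0.207]
force: [-0.1, -0.1, -3.7]
grip_width: 0.7
grip_force: 66.1
time_s: 10.9
eef_pos: [432.0, -4.0, 106.5]
ee_rot: [0.0, 0.998, -0.06, 0.001]
force: [0.2, -0.2, -4.2]
grip_width: 0.696
grip_force: 66.1
time_s: 11.73
eef_pos: [432.7, -4.2, 106.3]
ee_rot: [0.0, 0.998, -0.06, -0.0]
force: [0.2, 0.7, -4.3]
grip_width: 0.695
grip_force: 66.1
t 12.2833 M tool [-0.0127  0.0187 -0.0167  0.2004  0.2428 -4.3346] +- [0.0091 0.0133 0.0079 0.1143 0.0982 0.105 ]
```

The difference of 0.037 is too noisy to decide, and the hold at the tip was short. I'll repeat with longer holds and more readings, and also log the joint torques.

```bash
cat > w.py <<'E'
from h import *
L=[];n=30
for i in range(n):
    s,p,R=pose();L.append(np.r_[R.inv().apply(s["wrist_torque"]),s["force"],s["tau"]]);ctrl.capture("side")
L=np.array(L);np.set_printoptions(suppress=True,precision=4)
print("t",s["time_s"]);print(L.mean(0));print(L.std(0)/n**.5)
E
python3 w.py
python3 -m inch '0 0 0 0 0.6 0;0 0 0 0 0.8 0;0 0 0 0 0.8 0;0 0 0 0 0.8 0;0 0 0 0 0.6 0;0 0 0 0 0.4 0;0 0 0 0 0 0;0 0 0 0 0 0;0 0 0 0 0 0;0 0 0 0 0 0' >/dev/null&& python3 -m inch '0 0 0 0 0 0;0 0 0 0 0 0;0 0 0 0 0 0;0 0 0 0 0 0;0 0 0 0 0 0;0 0 0 0 0 0;0 0 0 0 0 0;0 0 0 0 0 0;0 0 0 0 0 0;0 0 0 0 0 0' >/dev/null && python3 -m inch '0 0 0 0 -0.6 0;0 0 0 0 -0.8 0;0 0 0 0 -0.8 0;0 0 0 0 -0.8 0;0 0 0 0 -0.6 0;0 0 0 0 -0.4 0;0 0 0 0 0 0;0 0 0 0 0 0;0 0 0 0 0 0;0 0 0 0 0 0'
python3 -m inch '0 0 0 0 0 0;0 0 0 0 0 0;0 0 0 0 0 0;0 0 0 0 0 0;0 0 0 0 0 0;0 0 0 0 0 0;0 0 0 0 0 0;0 0 0 0 0 0;0 0 0 0 0 0;0 0 0 0 0 0' >/dev/null; python3 w.py
```

```text
t 13.7833
[  0.0048   0.0147   0.0097   0.1019   0.0953  -4.1103  -0.     -35.5621
 -21.9839  -0.0018   0.0098   0.    ]
[0.0045 0.0087 0.0041 0.1005 0.0854 0.0744 0.0001 0.0001 0.     0.
 0.0001 0.    ]
time_s: 16.33
eef_pos: [432.3, -4.1, 106.3]
ee_rot: [-0.0, 0.998, -0.061, 0.0]
force: [-0.5, -0.9, -4.6]
grip_width: 0.696
grip_force: 66.1
t 18.6167
[ -0.0007   0.0141   0.0118  -0.1433  -0.0753  -4.1586  -0.     -35.5609
 -21.9831  -0.0019   0.0105  -0.    ]
[0.0055 0.0087 0.0053 0.0853 0.0719 0.0911 0.0001 0.0001 0.0001 0.
 0.0001 0.    ]
```

The wrist moment is 0.0147 and then 0.0141 N m after opposite tips, and the joint-5 torque agrees to 0.001. So the right tin is packed, and I'll put it back where it was.

```bash
python3 -m inch '0 0 10 0 0 0;0 0 15 0 0 0;0 0 15 0 0 0;0 0 15 0 0 0;0 0 12 0 0 0;0 0 10 0 0 0;0 0 6 0 0 0;0 0 4 0 0 0;0 0 2 0 0 0;0 0 0 0 0 0' && python3 -m inch '0 0 0 0 0 0;0 0 0 0 0 0;0 0 0 0 0 0;0 0 0 0 0 0;0 0 0 0 0 0;0 0 0 0 0 0;0 0 0 0 0 0;0 0 0 0 0 0;0 0 0 0 0 0;0 0 0 0 0 0' 1 && python3 -m inch '0 0 -6 0 0 0;0 0 -10 0 0 0;0 0 -12 0 0 0;0 0 -12 0 0 0;0 0 -15 0 0 0;0 0 -15 0 0 0;0 0 -12 0 0 0;0 0 -8 0 0 0;0 0 0 0 0 0;0 0 0 0 0 0' && python3 - <<'E'
from h import *
go([444.6,94.8,16],-7)
E
```

```text
time_s: 19.5
eef_pos: [432.9, -4.3, 17.5]
ee_rot: [0.0, 0.998, -0.061, 0.0]
force: [0.4, -0.2, -4.3]
grip_width: 0.697
grip_force: 66.1
time_s: 20.33
eef_pos: [432.7, -4.2, 17.3]
ee_rot: [-0.0, 0.998, -0.06, -0.0]
force: [0.2, 0.1, 1.1]
grip_width: 0.999
grip_force: 0.0
time_s: 21.17
eef_pos: [432.7, -4.2, 107.3]
ee_rot: [0.0, 0.998, -0.06, 0.0]
force: [-0.0, -0.4, 0.9]
grip_width: 1.002
grip_force: 0.0
t 21.17 pos [432.7  -4.2 107.3] yaw -6.94
shift(final axes) [ -0.2 -99.7  91.3] shift(now axes) [ -0.1 -99.7  91.3] turn units [ 0.   -0.    0.01]
```

```bash
python3 -m inch '0 -15 0 0 0 0;0 -20 0 0 0 0;0 -25 0 0 0 0;0 -20 0 0 0 0;0 -13 0 0 0 0;0 -6.7 0 0 0 0;0 0 6 0 0 0;0 0 10 0 0 0;0 0 15 0 0 0;0 0 15 0 0 0' && python3 -m inch '0 0 15 0 0 0;0 0 12 0 0 0;0 0 10 0 0 0;0 0 5 0 0 0;0 0 3 0 0 0;0 0 0 0 0 0;0 0 0 0 0 0;0 0 0 0 0 0;0 0 0 0 0 0;0 0 0 0 0 0' && python3 -m inch '0 0 0 0 0 0;0 0 0 0 0 0;0 0 0 0 0 0;0 0 0 0 0 0;0 0 0 0 0 0;0 0 0 0 0 0;0 0 0 0 0 0;0 0 0 0 0 0;0 0 0 0 0 0;0 0 0 0 0 0' 0.3 60 && python3 -m inch '0 0 -8 0 0 0;0 0 -12 0 0 0;0 0 -15 0 0 0;0 0 -15 0 0 0;0 0 -15 0 0 0;0 0 -15 0 0 0;0 0 -10 0 0 0;0 0 0 0 0 0;0 0 0 0 0 0;0 0 0 0 0 0'
sed -i 's/n=30/n=10/' w.py; python3 w.py
```

```text
time_s: 22.0
eef_pos: [444.5, 94.0, 60.2]
ee_rot: [0.0, 0.998, -0.061, -0.0]
force: [-0.0, -0.4, 0.6]
grip_width: 1.0
grip_force: 0.0
time_s: 22.83
eef_pos: [444.9, 94.7, 16.6]
ee_rot: [0.0, 0.998, -0.06, 0.0]
force: [0.4, -0.3, -0.4]
grip_width: 1.002
grip_force: 0.0
time_s: 23.67
eef_pos: [444.9, 94.7, 16.7]
ee_rot: [0.0, 0.998, -0.06, 0.0]
force: [-1.0, -0.9, 5.2]
grip_width: 0.699
grip_force: 65.7
time_s: 24.5
eef_pos: [444.1, 94.8, 105.6]
ee_rot: [-0.0, 0.998, -0.061, -0.001]
force: [-0.5, -0.5, -4.3]
grip_width: 0.692
grip_force: 66.0
t 24.95
[ -0.0048   0.0105  -0.0084  -0.2997  -0.2236  -4.4347   0.0118 -38.1771
 -22.3422   0.0005   0.0096   0.    ]
[0.0085 0.0105 0.0073 0.1685 0.1904 0.104  0.0038 0.0811 0.0391 0.0001
 0.0005 0.    ]
```

The reading is near zero, though the ball could be resting in the middle. Tip this one both ways.

```bash
sed -i 's/n=10/n=16/' w.py
python3 -m inch '0 0 0 0 0.6 0;0 0 0 0 0.8 0;0 0 0 0 0.8 0;0 0 0 0 0.8 0;0 0 0 0 0.6 0;0 0 0 0 0.4 0;0 0 0 0 0 0;0 0 0 0 0 0;0 0 0 0 0 0;0 0 0 0 0 0' >/dev/null&& python3 -m inch '0 0 0 0 0 0;0 0 0 0 0 0;0 0 0 0 0 0;0 0 0 0 0 0;0 0 0 0 0 0;0 0 0 0 0 0;0 0 0 0 0 0;0 0 0 0 0 0;0 0 0 0 0 0;0 0 0 0 0 0' >/dev/null && python3 -m inch '0 0 0 0 -0.6 0;0 0 0 0 -0.8 0;0 0 0 0 -0.8 0;0 0 0 0 -0.8 0;0 0 0 0 -0.6 0;0 0 0 0 -0.4 0;0 0 0 0 0 0;0 0 0 0 0 0;0 0 0 0 0 0;0 0 0 0 0 0'
python3 w.py
python3 -m inch '0 0 0 0 -0.6 0;0 0 0 0 -0.8 0;0 0 0 0 -0.8 0;0 0 0 0 -0.8 0;0 0 0 0 -0.6 0;0 0 0 0 -0.4 0;0 0 0 0 0 0;0 0 0 0 0 0;0 0 0 0 0 0;0 0 0 0 0 0' >/dev/null&& python3 -m inch '0 0 0 0 0 0;0 0 0 0 0 0;0 0 0 0 0 0;0 0 0 0 0 0;0 0 0 0 0 0;0 0 0 0 0 0;0 0 0 0 0 0;0 0 0 0 0 0;0 0 0 0 0 0;0 0 0 0 0 0' >/dev/null && python3 -m inch '0 0 0 0 0.6 0;0 0 0 0 0.8 0;0 0 0 0 0.8 0;0 0 0 0 0.8 0;0 0 0 0 0.6 0;0 0 0 0 0.4 0;0 0 0 0 0 0;0 0 0 0 0 0;0 0 0 0 0 0;0 0 0 0 0 0'
python3 w.py
```

```text
time_s: 27.5
eef_pos: [444.3, 94.9, 106.3]
ee_rot: [0.0, 0.998, -0.06, 0.0]
force: [1.0, -0.4, -4.3]
grip_width: 0.7
grip_force: 75.5
t 28.25
[  0.0126   0.0598   0.0023  -0.0274  -0.0721  -4.1067  -0.0002 -37.9693
 -22.2757  -0.0038   0.0436   0.0004]
[0.0079 0.0074 0.0072 0.1365 0.1157 0.1089 0.0062 0.0218 0.0065 0.0002
 0.0019 0.0001]
time_s: 30.8
eef_pos: [445.0, 94.7, 106.2]
ee_rot: [-0.0, 0.998, -0.061, -0.001]
force: [-0.0, 0.3, -4.5]
grip_width: 0.692
grip_force: 75.4
t 31.55
[  0.0185  -0.0414  -0.0072  -0.0517  -0.0033  -4.1237   0.0004 -38.1156
 -22.3987  -0.0088  -0.0394  -0.0003]
[0.0081 0.0054 0.0066 0.0975 0.1199 0.1066 0.0063 0.0251 0.0059 0.0002
 0.0019 0.0001]
```

This is the one: the moment swings from +0.060 to -0.041 N m and the joint torque swings with it. On to the tray.

```bash
python3 -c "
from h import *
go([663.4,21.8,106],-15.5)"
```

```text
t 31.6 pos [444.7  94.8 106.3] yaw -6.94
shift(final axes) [230.2  11.9   0.3] shift(now axes) [225.9  46.    0.3] turn units [-0.   -0.    1.43]
```

```bash
python3 -m inch '0 0 0 0 0 0.7;0 0 0 0 0 0.73;10 0.5 0 0 0 0;20 1 0 0 0 0;30 1.5 0 0 0 0;30 1.5 0 0 0 0;30 1.5 0 0 0 0;30 1.5 0 0 0 0;30 1.5 0 0 0 0;24 1.5 0 0 0 0' && python3 -m inch '16 0.8 0 0 0 0;8 0.4 0 0 0 0;2 0.2 0 0 0 0;0 0 0 0 0 0;0 0 0 0 0 0;0 0 0 0 0 0;0 0 10 0 0 0;0 0 10 0 0 0;0 0 10 0 0 0;0 0 0 0 0 0' && python3 - <<'E'
from h import *
go([663.4,21.8,13.5],-15.5)
a=[cv2.convertScaleAbs(ctrl.capture(n)["image"][:,:,::-1],alpha=1.5) for n in("top","side")]
cv2.imwrite("pics/d2.png",np.hstack([cv2.resize(a[0][80:310,230:380],None,fx=2.5,fy=2.5),cv2.resize(a[1][100:280,320:470],None,fx=2.5,fy=2.5,)[:575] if 0 else cv2.resize(a[1][60:290,310:460],None,fx=2.5,fy=2.5)]))
E
```

```text
time_s: 32.43
eef_pos: [640.7, 28.8, 105.9]
ee_rot: [0.0, 0.991, -0.134, 0.0]
force: [0.5, -0.3, -4.7]
grip_width: 0.696
grip_force: 75.3
time_s: 33.27
eef_pos: [661.6, 22.0, 72.9]
ee_rot: [-0.0, 0.991, -0.135, -0.003]
force: [-0.4, 0.0, -4.6]
grip_width: 0.696
grip_force: 75.5
t 33.27 pos [661.6  22.   72.9] yaw -15.51
shift(final axes) [ 1.8 -0.3 59.4] shift(now axes) [ 2.1 -0.3 59.4] turn units [ 0.01  0.05 -0.  ]
```

View pics/d2.png

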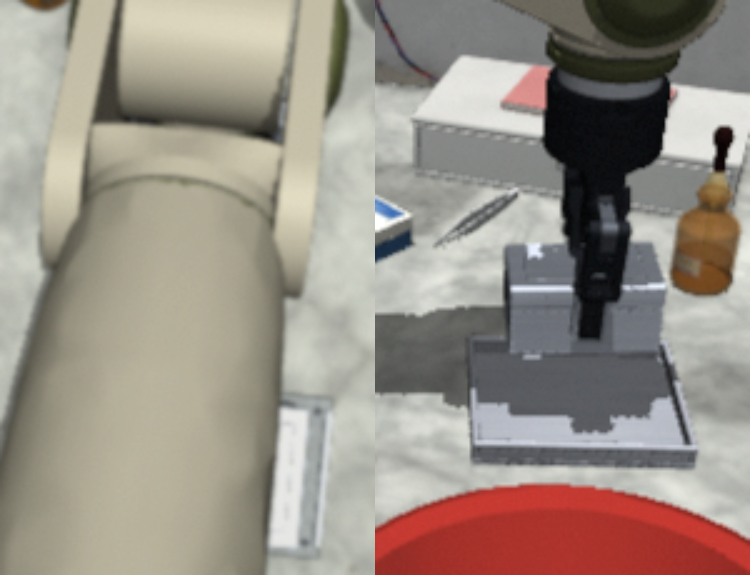

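The side view shows the tin level above the tray, whose rim corners are at about (347,197), (430,196), (438,239), (347,239) in the full image. I'll cross-check the tray's middle with this camera.

```bash
python3 -c "
from h import *
c=ctrl.capture('side');q=back(c,[(347,197),(430,196),(438,239),(347,239)],18);print(q.round(0),q.mean(0))"
```

```text
[[606.  93.  18.]
 [759.  60.  18.]
 [716. -62.  18.]
 [569. -27.  18.]] [662.46245204  15.96865418  18.        ]
```

```bash
python3 -m inch '0 1.5 5 0 0 0;0 1.5 8 0 0 0;0 0 10 0 0 0;0 0 10 0 0 0;0 0 8 0 0 0;0 0 7 0 0 0;0 0 5 0 0 0;0 0 4 0 0 0;0 0 2 0 0 0;0 0 0 0 0 0' && python3 -m inch '0 0 0 0 0 0;0 0 0 0 0 0;0 0 0 0 0 0;0 0 0 0 0 0;0 0 0 0 0 0;0 0 0 0 0 0;0 0 0 0 0 0;0 0 0 0 0 0;0 0 0 0 0 0;0 0 0 0 0 0'
```

```text
time_s: 34.25
eef_pos: [662.3, 18.9, 16.9]
ee_rot: [0.0, 0.991, -0.135, -0.0]
force: [-0.5, -0.6, -4.3]
grip_width: 0.69
grip_force: 77.5
time_s: 35.08
eef_pos: [662.4, 18.9, 17.3]
ee_rot: [-0.0, 0.991, -0.135, -0.0]
force: [-0.4, 0.3, -4.4]
grip_width: 0.695
grip_force: 77.5
```

```bash
python3 -m inch '0 0 1.5 0 0 0;0 0 1.5 0 0 0;0 0 1 0 0 0;0 0 0.3 0 0 0;0 0 0 0 0 0;0 0 0 0 0 0;0 0 0 0 0 0;0 0 0 0 0 0;0 0 0 0 0 0;0 0 0 0 0 0' && python3 -m inch '0 0 0 0 0 0;0 0 0 0 0 0;0 0 0 0 0 0;0 0 0 0 0 0;0 0 0 0 0 0;0 0 0 0 0 0;0 0 0 0 0 0;0 0 0 0 0 0;0 0 0 0 0 0;0 0 0 0 0 0' 1 && python3 -m inch '0 0 -6 0 0 0;0 0 -10 0 0 0;0 0 -15 0 0 0;0 0 -20 0 0 0;0 0 -20 0 0 0;0 0 -20 0 0 0;0 0 -20 0 0 0;0 0 -20 0 0 0;0 0 -15 0 0 0;0 0 0 0 0 0' && python3 -m inch '-20 0 0 0 0 0;-30 0 0 0 0 0;-30 0 0 0 0 0;-30 0 0 0 0 0;-30 0 0 0 0 0;-30 0 0 0 0 0;-30 0 0 0 0 0;-20 0 0 0 0 0;-10 0 0 0 0 0;0 0 0 0 0 0' && python3 - <<'E'
from h import *
a=[cv2.convertScaleAbs(ctrl.capture(n)["image"][:,:,::-1],alpha=1.5) for n in("top","side")]
cv2.imwrite("pics/d3.png",np.hstack([cv2.resize(a[0][80:310,230:380],None,fx=2.5,fy=2.5),cv2.resize(a[1][130:290,200:460],(400,246))] if 0 else [cv2.resize(a[0][80:310,230:380],(300,460)),cv2.resize(a[1][100:330,210:460],(500,460))]))
E
```

```text
time_s: 35.92
eef_pos: [663.0, 18.7, 15.0]
ee_rot: [0.0, 0.991, -0.135, 0.001]
force: [-1.5, 0.2, 9.4]
grip_width: 0.695
grip_force: 79.0
time_s: 36.75
eef_pos: [662.4, 18.9, 13.0]
ee_rot: [-0.0, 0.991, -0.135, -0.0]
force: [-0.5, 0.4, -0.6]
grip_width: 1.001
grip_force: 0.0
time_s: 37.58
eef_pos: [663.7, 18.7, 163.8]
ee_rot: [0.0, 0.991, -0.135, 0.004]
force: [-0.5, 0.3, 0.9]
grip_width: 1.0
grip_force: 0.0
time_s: 38.42
eef_pos: [439.6, 80.8, 159.1]
ee_rot: [-0.0, 0.991, -0.135, -0.0]
force: [-0.3, -1.2, 1.0]
grip_width: 1.002
grip_force: 0.0
```

View pics/d3.png

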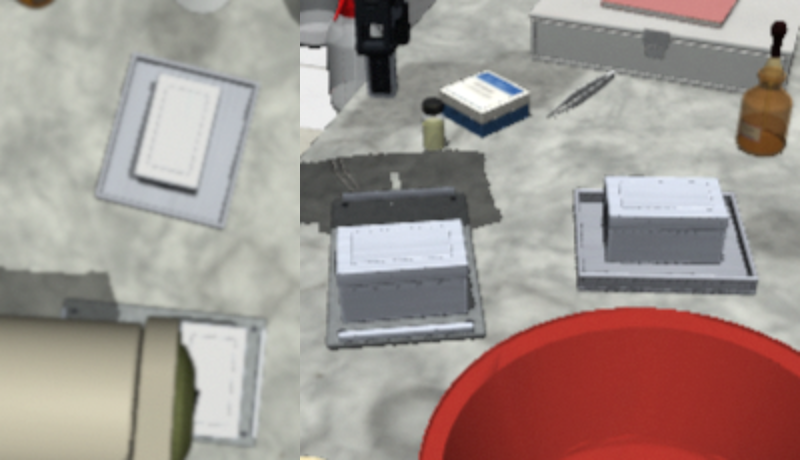

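The ball tin lies flat in the middle of the tray, around (178,133) in the left half of the picture. The packed tin stands in its own bay, around (402,268) in the right half, and the gripper is clear of both.

```bash
python3 -c "
from rig import ctrl
print(ctrl.finish_job())"
```

```text
the job is handed in; nothing more can be done
None
```

Handed in at about 38 s of the 54 s allowed: the loose ball was in the left-hand tin (larger y), which now lies flat in the middle of the tray, and the packed tin is back upright in its own place on the rack; the judge's verdict was not shown.

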